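# Close the control box cover and lock its two quarter-turn fasteners

### The arm

A 7-joint arm with a two-finger parallel gripper is mounted at the origin on the work surface. World frame = base frame: x ahead of the robot, y to its left, z up, the work surface at z = 0. Lengths are in m, angles in rad, forces in N, time in s.
With the tool pointing down it reaches from about 0.425 to 0.875 m from the base axis. Payload 4.7 kg.
Tool frame: the origin (TCP) lies on the centre line of the jaws, within the pads' length; the fingertips stand ahead of it and the grasp point (between the pads) lies 2 mm behind it (nose_length is the z of the fingertips in the tool frame, in m); z points along the fingers, y is the line along which they close (so a half turn about z gives the same grasp; the last joint's range is limited). The gripper opens to 87 mm and grips with 3 to 60 N. Pads are 19 mm wide; open, the fingers measure 117 mm over their backs; the gripper's body (75 mm by 190 mm) begins 51 mm behind the grasp point.
Start: joints at [-1.301, 0.321, -0.07, 1.45, 0.023, 1.371, -0.057], TCP at [0.164, 0.629, 0.202] pointing down, gripper open.
Joint ranges: [-2.86, 2.86], [-0.3, 2.09], [-1.38, 1.24], [0.06, 2.45], [-1.56, 4.7], [0.09, 2.05], [-2.69, 2.69]. Speed limits (rad/s): [2.57, 2.57, 3.14, 3.14, 3.14, 3.14, 3.14].

### API

Orientations are given as a rotation vector (axis times angle).
In Python, from bench import * gives the robot as it stands.
- The arm moves only by the tool send_rows, never from a script. Its arguments are lists of equal length, an entry for each row: "xyz": the shift along the tool's x, y, z in mm, a list of three; "dr": the turn, a rotation vector about the tool's x, y, z in rad, a list of three. A call has exactly 10 rows; each row is the pose to reach, as a shift and turn from the pose commanded when the call began, along the tool's axes at that moment; what a row does not reach only later rows make up. A row lasts 1/12 s, in which the tool goes at most 41.7 mm and 7.16 degrees, less where a joint would pass 70% of its speed; a pose out of reach is approached as far as the arm can. A call with a gripper value outside its range is refused whole. "jaw" is the finger opening in mm, from 0 to 87, set as the call begins (left out, the last holds). The fingers move at their own pace and stop on an object; "grip_force" is the grip in N (left out, the last holds). Time passes only in rows, so rows that repeat a pose let the fingers close, or fill a call up. It gives the time, the measured TCP pose, the force, the opening and the grip force at its end, in the units of the state.
- get_state(): the state, without advancing time (a new reading comes with each control period).
- get_image(name): name is "scene" or "top" or "wrist"; returns the picture (400x640x3 uint8, red, green, blue); there is no depth.
- calibration(name): a dict with "vfov" (degrees; the focal length in pixels is half the picture's height over the tangent of half this angle, whatever the lens; pixels are square), "cx", "cy" (the principal point, pixels), "rvec" (rotation vector, rad) and "tvec" (3), from world to camera coordinates, as OpenCV has them; the wrist camera has in their place "hand_eye" (4x4, takes a point from camera to tool coordinates, whose origin is the TCP and whose axes are the flange's). Camera axes: x right, y down, z forward; pixel columns grow to the right and rows downward; lengths in m; the calibration is good to about 2 mm. A picture is of the moment at which its call begins: read the wrist's pose just before it. calibration takes no time and is no camera call.
- close_job(): hands the job in; it is judged then, once.
The state is a dict: "time": time; "joint_positions": joint angles; "qd": joint speeds; "joint_torque": joint torques, N m; "position": TCP position; "tool_rot": TCP orientation; "ft_force": force on the tool from outside, world axes, zero at the start; "torque": the same for the moment, N m; "grip_width": opening from 0.0 (shut) to 1.0 (fully open); "grip_force": force on a finger pad.
Only numpy, scipy, OpenCV 4.12 (cv2) and the standard library are available. Lean on these libraries where they do the work, as an engineer would, in place of code of your own. Each camera call takes 0.05 s, during which the arm holds its last target. There are 200 camera calls.

### The job

Close up the air conditioner's control box on the bench: push its hinged cover down until it is fully shut, then set a fingertip (or both fingertips) in the slot of each of the two quarter-turn fasteners and turn it clockwise a quarter turn to its stop, so that the cover is locked. Do not pinch or lift anything and do not swing the cover further open; leave the loose things on the bench where they are, and finish clear of everything.

Things in the scene. Friction and masses are not known exactly. Their poses are not given: they have to be found in the camera images.
- control_box: open-topped grey sheet-metal box, 200 (x) x 280 (y) x 110 high, fixed to the bench; origin at the centre of its underside; its x axis points from its front (towards the robot) to its back, y to its left, z up. The cover's hinge line runs parallel to y at x = +100, z = 110 mm
- cover (a joint): flat grey cover, 205 x 286 x 6 thick, hinged along the box's back (far) edge, free edge at the front. Joint value in rad: 0 shut flat on the rim (top face 116 above the bench), growing as the front edge rises. Starts ajar at 0.25 to 0.6, a stiff hinge holds it where it is left; pushing down with about 2 to 4 N near the front edge moves it
- cover_edge (a point): middle of the cover's front (free) edge, on its top face, 205 from the hinge line. Between the two fasteners the top face is bare for 80 mm left to right
- left_fastener (a joint): left fastener, on top of the cover: a round turn-button 80 across, black cheeks on a bare metal base, cut right across by one straight slot, 26 wide, 18 deep, open at both ends. Value in rad: 0 unlocked (slot along the box's y axis), growing clockwise seen from above to a hard stop at 1.571, locked (slot along the box's x axis). Stays where it is left; needs about 0.15 N m. Starts between 0 and 0.3
- left_slot (a point): point on the left fastener's axis at the floor of its slot; the cheeks rise 18 above it. Its x axis runs along the slot, its z axis points up out of the slot. With the cover shut it lies at (-45, 80, 122) mm in the box's frame; it tilts up with the cover
- right_fastener (a joint): right fastener, on top of the cover: a round turn-button 80 across, black cheeks on a bare metal base, cut right across by one straight slot, 26 wide, 18 deep, open at both ends. Value in rad: 0 unlocked (slot along the box's y axis), growing clockwise seen from above to a hard stop at 1.571, locked (slot along the box's x axis). Stays where it is left; needs about 0.15 N m. Starts between 0 and 0.3
- right_slot (a point): point on the right fastener's axis at the floor of its slot; the cheeks rise 18 above it. Its x axis runs along the slot, its z axis points up out of the slot. With the cover shut it lies at (-45, -80, 122) mm in the box's frame; it tilts up with the cover
- screwdriver: loose screwdriver, dark handle, lying on the bench in front of the box; to be left alone (origin under its middle)
- tape_roll: loose roll of tape lying flat, 90 across, 40 high, to the left of the box; to be left alone (origin under its middle)
- capacitor: loose upright aluminium capacitor, 40 across, 60 high, to the left of the box; to be left alone (origin under its middle)
- carton: loose closed cardboard carton 90 x 120 x 60 high, to the right of the box; to be left alone (origin under its middle)
- spray_can: loose upright spray can, 56 across, about 130 high, behind the box; to be left alone (origin under its middle)
- mug: loose white mug, 76 across, 85 high, behind the box; to be left alone (origin under its middle)
- wrench: loose steel wrench lying flat on the bench, in front of the box to the right; to be left alone (origin under its middle)

How it is judged:
On the way:
1. the cover is pushed fully shut while both fasteners are still unlocked (value of joint cover below 0.03 rad and value of joint each of left_fastener, right_fastener below 0.6 rad), for 0.2 s.
At the end, for the whole second after the job is handed in: the cover is shut (below 0.03 rad) and both fasteners are turned to locked (above 1.4 of 1.571 rad) (value of joint cover below 0.03 rad and value of joint each of left_fastener, right_fastener above 1.4 rad); the robot touches nothing.
It fails at once if the cover is swung further open (above 0.75 rad) (value of joint cover above 0.75 rad).
It fails at once if a loose thing on the bench is lifted, carried or shoved more than 30 mm (distance of any of screwdriver, tape_roll, capacitor, carton, spray_can, mug, wrench from where it was at the start of the episode above 0.03 m).
It also fails if it takes over 56 s, if anything falls off the work surface, if the arm or the gripper's body presses on something with over 40 N, if the wrist force passes 120 N, or if a joint passes its speed limit or range.

## Working session

There is one attempt and no reset: what is moved stays moved. The work goes in short steps, Python scripts to look and compute and a tool call to move; the robot and the scene stay as the last step left them, time stands still between calls to the robot, and variables do not carry over. Pictures are saved under pics/ and viewed, at most 10 in all, crops included, and the job is handed in when it is done.

Besides the shell and the picture viewer there is one more tool, called after "Request:" by a JSON object that holds its "name" and its "arguments". send_rows: Moves the arm, as the interface text tells. Its arguments: {"type":"object","properties":{"xyz":{"type":"array"},"dr":{"type":"array"},"jaw":{"type":"number"},"grip_force":{"type":"number"}},"required":["xyz","dr"]}

```bash
ls; mkdir -p pics; python3 - <<'E'
from bench import *
import cv2
s=get_state()
for k in ("time","position","tool_rot","ft_force","grip_width"):print(k,s[k])
for n in("scene","top"):
    cv2.imwrite(f"pics/{n}0.png",get_image(n)[:,:,::-1]);print(n,calibration(n))
print(calibration("wrist"))
try: print(nose_length)
except Exception as e: print(e)
E
```

```text
pics
time 0.0
position [0.16435697 0.62826149 0.20096914]
tool_rot [-4.00577068e-01 -3.11582809e+00  3.02062178e-03]
ft_force [ 0.19205196  0.05682372 -0.12866158]
grip_width 1.0029845226884941
scene {'vfov': 42.09273806225806, 'cx': 315.60664258213177, 'cy': 200.6132856606494, 'rvec': array([ 1.76614553,  1.40392649, -0.77093843]), 'tvec': array([-0.16301782, -0.2200486 ,  1.82029363])}
top {'vfov': 51.642848657840005, 'cx': 316.68843224364934, 'cy': 208.49064150432417, 'rvec': array([ 2.19020306, -2.15403274,  0.06208223]), 'tvec': array([0.04959651, 0.5639272 , 1.00232057])}
{'vfov': 59.958782332675504, 'cx': 326.53554139580433, 'cy': 200.81445075084014, 'hand_eye': array([[-8.01169268e-04, -9.55835084e-01, -2.93902451e-01,
         8.04254408e-02],
       [ 9.99999618e-01, -8.68152418e-04,  9.74526656e-05,
         8.17489680e-04],
       [-3.48300800e-04, -2.93902261e-01,  9.55835415e-01,
        -1.81650250e-01],
       [ 0.00000000e+00,  0.00000000e+00,  0.00000000e+00,
         1.00000000e+00]])}
0.017
```

View pics/scene0.png

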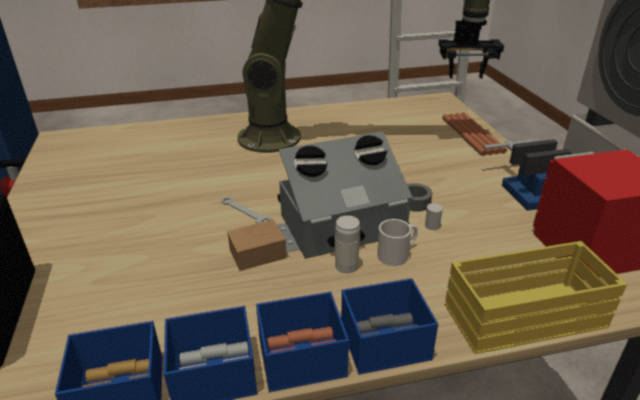

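View pics/top0.png

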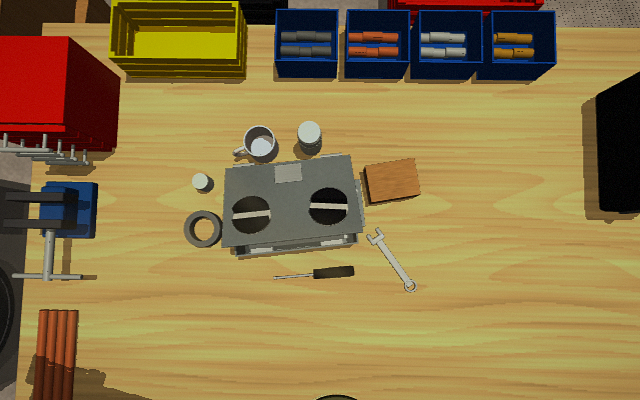

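The scene view shows the cover ajar, with slots roughly along y. In the top view the cover corners are about (224,168), (350,155), (222,247) and (360,234), with fastener discs at about (251,215) and (329,206). The hinge is the upper edge.

```bash
cat > h.py <<'E'
from bench import *
import cv2, numpy as np
from scipy.spatial.transform import Rotation as R
def cam(n):
    c=calibration(n);f=200/np.tan(np.radians(c['vfov']/2))
    K=np.array([[f,0,c['cx']],[0,f,c['cy']],[0,0,1]])
    if n=='wrist':
        s=get_state();T=np.eye(4);T[:3,:3]=R.from_rotvec(s['tool_rot']).as_matrix();T[:3,3]=s['position']
        M=np.linalg.inv(T@c['hand_eye'])
    else:
        M=np.eye(4);M[:3,:3]=R.from_rotvec(c['rvec']).as_matrix();M[:3,3]=c['tvec']
    return K,M
def ray(KM,uv,z):
    K,M=KM;d=M[:3,:3].T@np.linalg.solve(K,[uv[0],uv[1],1]);o=-M[:3,:3].T@M[:3,3]
    return o+d*(z-o[2])/d[2]
def tri(A,a,B,b):
    X=cv2.triangulatePoints(A[0]@A[1][:3],B[0]@B[1][:3],np.float64(a),np.float64(b)).ravel();return X[:3]/X[3]
E
python3 - <<'E'
from h import *
T=cam('top');S=cam('scene');C={}
for n,roi in(('top',(175,235,225,357)),('scene',(130,178,290,392))):
    g=cv2.imread(f'pics/{n}0.png');y0,y1,x0,x1=roi
    m=(g[y0:y1,x0:x1].max(2)<50).astype(np.uint8)
    m=cv2.morphologyEx(m,cv2.MORPH_CLOSE,np.ones((11,5)))
    k,l,st,_=cv2.connectedComponentsWithStats(m)
    C[n]=[]
    for i in range(1,k):
        if st[i,4]>150:
            c=cv2.findContours((l==i).astype(np.uint8),0,1)[0][0]
            e=cv2.fitEllipse(cv2.convexHull(c));C[n].append(np.add(e[0],(x0,y0)));print(n,st[i],np.add(e[0],(x0,y0)),e[1:])
    h=g[y0:y1,x0:x1]
    b=(h.min(2)>150).astype(np.uint8);k,l,st,ce=cv2.connectedComponentsWithStats(b)
    for i in range(1,k):
        if st[i,4]>30:
            p=np.argwhere(l==i)[:,::-1].astype(np.float32);print(' slot',st[i],ce[i]+(x0,y0),cv2.fitLine(p,2,0,.01,.01).ravel()[:2])
for uv in((224,168),(350,155),(222,247),(362,234)):print(uv,ray(T,uv,.116),ray(T,uv,.19))
C['top'].sort(key=lambda p:p[0]);C['scene'].sort(key=lambda p:-p[0])
for a,b in zip(C['top'],C['scene']):print(tri(T,a,S,b))
E
```

```text
top [  84   13   38   37 1144] [328.0373764  205.88912392] ((37.54197311401367, 39.49822998046875), 76.06339263916016)
top [   7   21   38   39 1198] [250.27786064 216.32419586] ((38.30271530151367, 42.37653732299805), 22.496185302734375)
 slot [85 28 16  5 48] [317.9375     205.08333333] [ 0.99979   -0.0204928]
 slot [109  29  14   6  31] [342.61290323 205.67741935] [0.9544049  0.29851523]
scene [  0   0  36  48 953] [307.12558746 155.75661469] ((31.636714935302734, 60.367919921875), 159.9576416015625)
scene [ 65   6  32  30 673] [370.49875641 150.25333405] ((28.854393005371094, 31.702919006347656), 123.34752655029297)
(224, 168) [0.6449728  0.26990334 0.116     ] [0.63213339 0.25137455 0.19      ]
(350, 155) [ 0.67881039 -0.01651738  0.116     ] [ 0.66327204 -0.01220086  0.19      ]
(222, 247) [0.4656718  0.26816402 0.116     ] [0.46713368 0.24977396 0.19      ]
(362, 234) [ 0.50017913 -0.04531362  0.116     ] [ 0.49888866 -0.03870027  0.19      ]
[0.53104632 0.19128466 0.19664818]
[0.55280209 0.02663548 0.21324908]
```

```bash
python3 - <<'E'
import cv2
g=cv2.imread('pics/top0.png')[140:265,190:375]
cv2.imwrite('pics/topc.png',cv2.resize(g,None,fx=4.3,fy=4.3,interpolation=cv2.INTER_CUBIC))
E
```

```text
(no output)
```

View pics/topc.png

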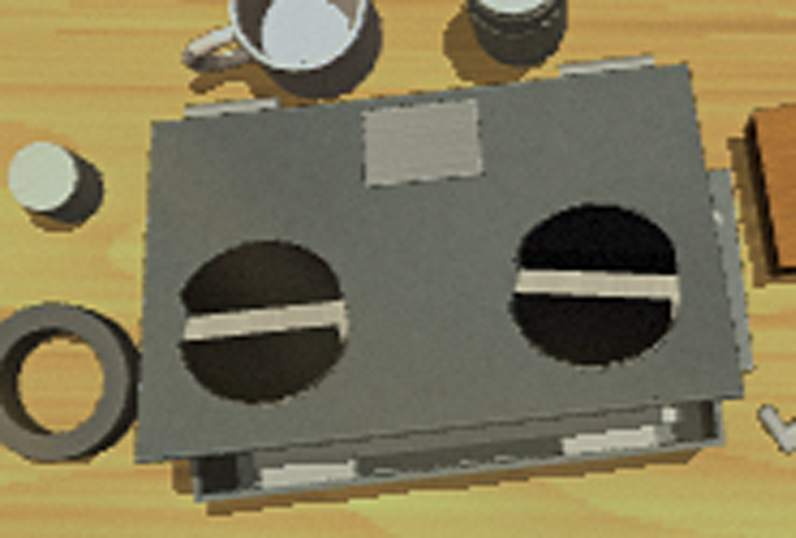

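The top crop gives the cover corners. The cover is open about 0.43 rad and the box yaw is about 0.117 rad. The left slot is at about 0 and the right at about 0.14. I'll move above the bare middle of the cover with the fingers closed.

Request:
{"name": "send_rows", "arguments": {"xyz": [[-40, -40, -40], [-80, -75, -70], [-120, -110, -100], [-150, -140, -100], [-180, -170, -100], [-210, -200, -100], [-240, -230, -100], [-270, -255, -100], [-300, -285, -100], [-330, -312, -100]], "dr": [[0, 0, 0], [0, 0, -0.05], [0, 0, -0.1], [0, 0, -0.15], [0, 0, -0.2], [0, 0, -0.25], [0, 0, -0.3], [0, 0, -0.372], [0, 0, -0.372], [0, 0, -0.372]], "jaw": 0}}

```text
time: 0.93
position: [0.3731, 0.2924, 0.3012]
tool_rot: [-0.183, 3.136, 0.001]
ft_force: [0.9, 0.6, 0.2]
grip_width: 0.325
grip_force: 0.0
```

```bash
cat >> h.py <<'E'
def go(p,yaw_y=None):
    "tool-frame mm shift to world p, and dr z to bring tool y to heading yaw_y"
    s=get_state();M=R.from_rotvec(s['tool_rot']).as_matrix();y=np.arctan2(M[1,1],M[0,1])
    print('t',round(s['time'],2),'pos',s['position'].round(4),'F',np.round(s['ft_force'],1),'tq',np.round(s['torque'],2),'yhead',y.round(3),'tilt',M[:2,2].round(4))
    print('shift',(M.T@(np.array(p)-s['position'])*1e3).round(1),'drz',None if yaw_y is None else round(y-yaw_y,3))
E
python3 -c "
from h import *
go([.49,.107,.26],1.571+.1175)"
```

```text
t 0.93 pos [0.3731 0.2924 0.3012] F [0.9 0.6 0.2] tq [ 0.06 -0.07  0.02] yhead 1.687 tilt [0.     0.0004]
shift [ -94.5 -197.7   41.1] drz -0.001
```

Request:
{"name": "send_rows", "arguments": {"xyz": [[-14, -30, 0], [-28, -60, 0], [-42, -90, 0], [-56, -120, 0], [-70, -146, 10], [-70, -146, 25], [-70, -146, 40], [-70, -146, 40], [-70, -146, 40], [-70, -146, 40]], "dr": [[0, 0, 0], [0, 0, 0], [0, 0, 0], [0, 0, 0], [0, 0, 0], [0, 0, 0], [0, 0, 0], [0, 0, 0], [0, 0, 0], [0, 0, 0]]}}

```text
time: 1.77
position: [0.4591, 0.158, 0.2618]
tool_rot: [-0.184, 3.136, 0.0]
ft_force: [-1.0, 0.3, 0.4]
grip_width: 0.004
grip_force: 0.0
```

```bash
python3 - <<'E'
from h import *
go([.49,.107,.129],1.571+.1175)
cv2.imwrite('pics/w1.png',get_image('wrist')[:,:,::-1])
E
```

```text
t 1.77 pos [0.4591 0.158  0.2618] F [-1.   0.3  0.4] tq [0.01 0.05 0.01] yhead 1.688 tilt [0.0007 0.0002]
shift [-24.6 -54.3 132.8] drz -0.001
```

View pics/w1.png

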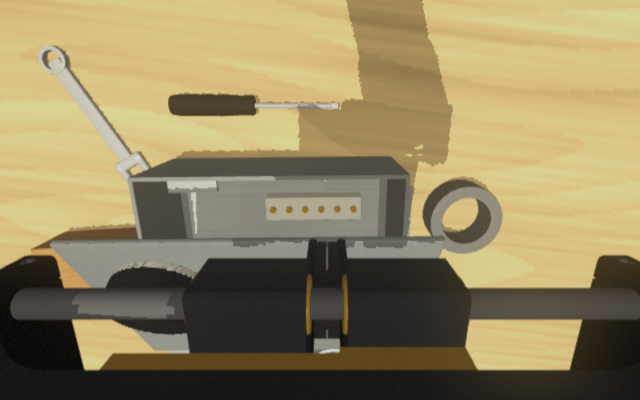

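The wrist view shows the closed fingers over the cover's front edge near pixel (327,240), left of the middle. I'll finish the sideways move and then descend.

Request:
{"name": "send_rows", "arguments": {"xyz": [[-12, -27, 0], [-25, -54, 0], [-25, -54, 0], [-25, -54, 10], [-25, -54, 20], [-25, -54, 30], [-25, -54, 40], [-25, -54, 45], [-25, -54, 50], [-25, -54, 55]], "dr": [[0, 0, 0], [0, 0, 0], [0, 0, 0], [0, 0, 0], [0, 0, 0], [0, 0, 0], [0, 0, 0], [0, 0, 0], [0, 0, 0], [0, 0, 0]]}}

```text
time: 2.65
position: [0.4899, 0.1072, 0.2055]
tool_rot: [0.184, -3.136, 0.0]
ft_force: [0.1, -0.2, -0.1]
grip_width: 0.004
grip_force: 0.0
```

Request:
{"name": "send_rows", "arguments": {"xyz": [[0, 0, 7], [0, 0, 14], [0, 0, 21], [0, 0, 28], [0, 0, 35], [0, 0, 42], [0, 0, 49], [0, 0, 56], [0, 0, 62], [0, 0, 66]], "dr": [[0, 0, 0], [0, 0, 0], [0, 0, 0], [0, 0, 0], [0, 0, 0], [0, 0, 0], [0, 0, 0], [0, 0, 0], [0, 0, 0], [0, 0, 0]]}}

```text
time: 3.48
position: [0.4897, 0.1067, 0.1391]
tool_rot: [0.182, -3.135, 0.001]
ft_force: [-1.4, -0.8, 1.6]
grip_width: 0.007
grip_force: 0.8
```

```bash
python3 - <<'E'
from h import *
go([.49,.107,.133],1.571+.1175)
E
```

```text
t 3.48 pos [0.4897 0.1067 0.1391] F [-1.4 -0.8  1.6] tq [-0.03  0.16  0.04] yhead 1.687 tilt [-0.001  -0.0004]
shift [-0.3  0.3  6.1] drz -0.001
```

Tip at about 0.122; press the remaining way slowly.

Request:
{"name": "send_rows", "arguments": {"xyz": [[0, 0, 1], [0, 0, 2], [0, 0, 3], [0, 0, 4], [0, 0, 5], [0, 0, 6], [0, 0, 7], [0, 0, 7.5], [0, 0, 7.5], [0, 0, 7.5]], "dr": [[0, 0, 0], [0, 0, 0], [0, 0, 0], [0, 0, 0], [0, 0, 0], [0, 0, 0], [0, 0, 0], [0, 0, 0], [0, 0, 0], [0, 0, 0]]}}

```text
time: 4.32
position: [0.4902, 0.1069, 0.1326]
tool_rot: [-0.183, 3.136, 0.0]
ft_force: [1.2, -1.5, 0.9]
grip_width: 0.005
grip_force: 0.3
```

Request:
{"name": "send_rows", "arguments": {"xyz": [[0, 0, 0.5], [0, 0, 1], [0, 0, 1.5], [0, 0, 2], [0, 0, 2.5], [0, 0, 3], [0, 0, 3], [0, 0, 3], [0, 0, 3], [0, 0, 3]], "dr": [[0, 0, 0], [0, 0, 0], [0, 0, 0], [0, 0, 0], [0, 0, 0], [0, 0, 0], [0, 0, 0], [0, 0, 0], [0, 0, 0], [0, 0, 0]]}}

```text
time: 5.15
position: [0.4902, 0.1068, 0.1296]
tool_rot: [-0.182, 3.136, 0.0]
ft_force: [0.3, -0.3, 1.3]
grip_width: 0.0
grip_force: 0.3
```

Request:
{"name": "send_rows", "arguments": {"xyz": [[0, 0, 0.5], [0, 0, 1], [0, 0, 1.5], [0, 0, 2], [0, 0, 2.5], [0, 0, 3], [0, 0, 3.5], [0, 0, 4], [0, 0, 4], [0, 0, 4]], "dr": [[0, 0, 0], [0, 0, 0], [0, 0, 0], [0, 0, 0], [0, 0, 0], [0, 0, 0], [0, 0, 0], [0, 0, 0], [0, 0, 0], [0, 0, 0]]}}

```text
time: 5.98
position: [0.4902, 0.1068, 0.1256]
tool_rot: [-0.182, 3.136, -0.0]
ft_force: [0.1, 0.2, 0.7]
grip_width: 0.004
grip_force: 0.3
```

```bash
python3 - <<'E'
from h import *
go([.49,.107,.133],1.571+.1175)
a=get_image('top')[140:265,190:375,::-1];b=get_image('scene')[110:270,210:450,::-1]
a=cv2.resize(a,(430,290));b=cv2.resize(b,(435,290))
cv2.imwrite('pics/c2.png',np.vstack([cv2.resize(a,(435,290)),b]))
E
```

```text
t 5.98 pos [0.4902 0.1068 0.1256] F [0.1 0.2 0.7] tq [-0.04  0.06  0.02] yhead 1.687 tilt [ 0.0002 -0.    ]
shift [ 0.2  0.2 -7.4] drz -0.001
```

View pics/c2.png

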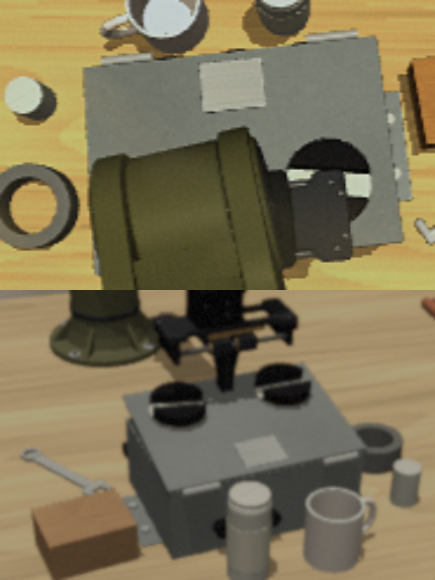

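The crops show the cover nearly flat with the fingertip between the fasteners. I'll keep pressing until the force rises.

Request:
{"name": "send_rows", "arguments": {"xyz": [[0, 0, 0.5], [0, 0, 1], [0, 0, 1.5], [0, 0, 2], [0, 0, 2.5], [0, 0, 3], [0, 0, 3.5], [0, 0, 4], [0, 0, 4.5], [0, 0, 5]], "dr": [[0, 0, 0], [0, 0, 0], [0, 0, 0], [0, 0, 0], [0, 0, 0], [0, 0, 0], [0, 0, 0], [0, 0, 0], [0, 0, 0], [0, 0, 0]]}}

```text
time: 6.92
position: [0.4901, 0.1068, 0.1206]
tool_rot: [-0.182, 3.136, 0.0]
ft_force: [-0.6, -0.0, 1.1]
grip_width: 0.006
grip_force: 0.8
```

```bash
python3 - <<'E'
from h import *
print(nose_length)
go([.49,.107,.133],1.571+.1175)
w=get_image('wrist')[:,:,::-1];s=get_image('scene')[120:230,260:400,::-1]
cv2.imwrite('pics/w2.png',np.hstack([cv2.resize(w,(480,300)),cv2.resize(s,(320,300)[::1])]))
E
```

```text
0.017
t 6.92 pos [0.4901 0.1068 0.1206] F [-0.6 -0.   1.1] tq [-0.02  0.24 -0.01] yhead 1.687 tilt [0.     0.0001]
shift [  0.1   0.2 -12.4] drz -0.001
```

View pics/w2.png

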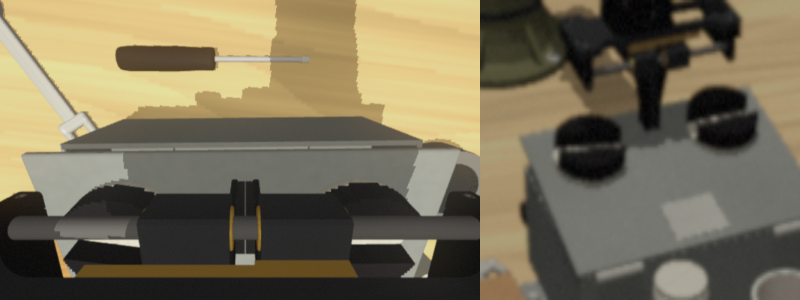

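The wrist view shows the cover edge almost on the box front, with only a slim line left at about row 148. I'll continue in small steps.

Request:
{"name": "send_rows", "arguments": {"xyz": [[0, 0, 0.5], [0, 0, 1], [0, 0, 1.5], [0, 0, 2], [0, 0, 2.5], [0, 0, 3], [0, 0, 3], [0, 0, 3], [0, 0, 3], [0, 0, 3]], "dr": [[0, 0, 0], [0, 0, 0], [0, 0, 0], [0, 0, 0], [0, 0, 0], [0, 0, 0], [0, 0, 0], [0, 0, 0], [0, 0, 0], [0, 0, 0]]}}

```text
time: 7.85
position: [0.4902, 0.1068, 0.1176]
tool_rot: [-0.182, 3.136, 0.0]
ft_force: [-0.3, -0.4, 0.3]
grip_width: 0.008
grip_force: 0.2
```

```bash
python3 - <<'E'
from h import *
go([.49,.107,.133],1.571+.1175)
K,M=cam('wrist');w=get_image('wrist')[:,:,::-1].copy()
c=np.array([.5627,.115,0]);Rz=R.from_euler('z',.1175).as_matrix()
def pr(p):
    q=M[:3,:3]@(c+Rz@np.array(p))+M[:3,3];q=K@q;return (q[:2]/q[2]).round().astype(int)
P={}
for a,y in (('R',-1),('L',1)):
    P['bot'+a]=pr([-.1,.14*y,0]);P['rim'+a]=pr([-.1,.14*y,.11]);P['cov'+a]=pr([-.105,.143*y,.116]);P['cov.1'+a]=pr([-.104,.143*y,.136])
print(P)
for k,col in(('bot',(0,0,255)),('rim',(0,255,0)),('cov',(255,0,0)),('cov.1',(255,0,255))):
    cv2.line(w,tuple(map(int,P[k+'R'])),tuple(map(int,P[k+'L'])),col,1)
cv2.imwrite('pics/w3.png',w)
E
```

```text
t 7.85 pos [0.4902 0.1068 0.1176] F [-0.3 -0.4  0.3] tq [0.05 0.03 0.07] yhead 1.687 tilt [0.0002 0.0001]
shift [  0.2   0.2 -15.4] drz -0.001
{'botR': array([164, 158]), 'rimR': array([ 78, 193]), 'covR': array([ 63, 187]), 'cov.1R': array([ 34, 199]), 'botL': array([486, 158]), 'rimL': array([572, 192]), 'covL': array([587, 186]), 'cov.1L': array([615, 198])}
```

View pics/w3.png

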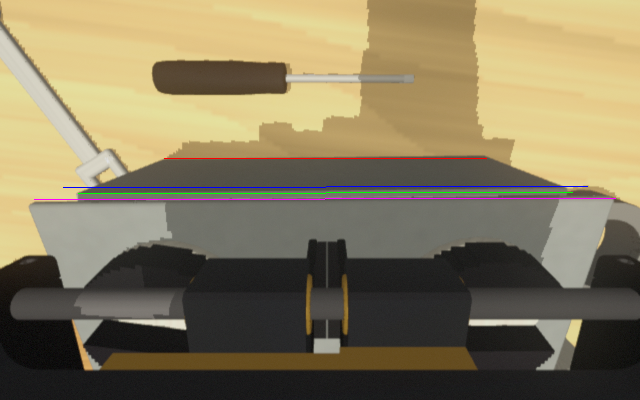

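The overlay matches the box rim and base, so the box pose is good. The cover edge sits at row 203, which is about z 0.139, so it is still about 0.11 rad open. I'll press further.

Request:
{"name": "send_rows", "arguments": {"xyz": [[0, 0, 1], [0, 0, 2], [0, 0, 3], [0, 0, 4], [0, 0, 5], [0, 0, 6], [0, 0, 7], [0, 0, 8], [0, 0, 8], [0, 0, 8]], "dr": [[0, 0, 0], [0, 0, 0], [0, 0, 0], [0, 0, 0], [0, 0, 0], [0, 0, 0], [0, 0, 0], [0, 0, 0], [0, 0, 0], [0, 0, 0]]}}

```text
time: 8.73
position: [0.4903, 0.1068, 0.1095]
tool_rot: [-0.182, 3.136, -0.0]
ft_force: [0.4, 0.1, -0.4]
grip_width: 0.004
grip_force: 0.0
```

```bash
cat >>h.py <<'E'
c0=np.array([.5627,.115,0]);Rz=R.from_euler('z',.1175).as_matrix()
def proj(KM,p):
    q=KM[0]@(KM[1][:3,:3]@(c0+Rz@np.array(p))+KM[1][:3,3]);return q[:2]/q[2]
def edge():
    KM=cam('wrist');g=cv2.cvtColor(get_image('wrist'),cv2.COLOR_RGB2GRAY).astype(float)
    for y in (-.06,-.03,.05,.08):
        r=[proj(KM,[-.1,y,.11]),proj(KM,[-.105,y,.116]),proj(KM,[-.103,y,.136])]
        u=int(r[0][0]);print(y,u,[round(v[1]) for v in r],'rows165..',g[165:225:2,u-2:u+3].mean(1).round().astype(int).tolist())
E
python3 - <<'E'
from h import *
go([.49,.107,.133],1.571+.1175);edge()
E
```

```text
t 8.73 pos [0.4903 0.1068 0.1095] F [ 0.4  0.1 -0.4] tq [0.01 0.07 0.03] yhead 1.687 tilt [ 0.0004 -0.    ]
shift [  0.3   0.2 -23.5] drz -0.001
-0.06 214 [196, 190, 206] rows165.. [85, 83, 82, 83, 82, 80, 81, 80, 80, 79, 80, 80, 79, 79, 79, 91, 92, 99, 111, 115, 115, 114, 114, 114, 114, 114, 114, 114, 112, 112]
-0.03 269 [196, 190, 206] rows165.. [83, 82, 82, 82, 82, 82, 81, 80, 80, 80, 81, 80, 80, 78, 79, 103, 89, 104, 111, 114, 113, 113, 114, 113, 113, 112, 113, 113, 113, 114]
0.05 416 [196, 190, 205] rows165.. [79, 79, 79, 79, 78, 77, 77, 78, 77, 77, 76, 77, 77, 77, 96, 88, 99, 110, 113, 112, 112, 112, 112, 112, 113, 113, 113, 113, 114, 113]
0.08 471 [196, 190, 205] rows165.. [81, 81, 81, 81, 80, 79, 79, 80, 79, 78, 79, 78, 77, 78, 105, 90, 107, 113, 115, 115, 114, 114, 114, 114, 114, 115, 114, 113, 113, 113]
```

Request:
{"name": "send_rows", "arguments": {"xyz": [[0, 0, 1], [0, 0, 2], [0, 0, 3], [0, 0, 4], [0, 0, 5], [0, 0, 6], [0, 0, 7], [0, 0, 8], [0, 0, 8], [0, 0, 8]], "dr": [[0, 0, 0], [0, 0, 0], [0, 0, 0], [0, 0, 0], [0, 0, 0], [0, 0, 0], [0, 0, 0], [0, 0, 0], [0, 0, 0], [0, 0, 0]]}}

```text
time: 9.62
position: [0.4903, 0.1068, 0.1015]
tool_rot: [-0.182, 3.136, 0.0]
ft_force: [0.2, 0.3, -0.4]
grip_width: 0.006
grip_force: 0.0
```

```bash
python3 - <<'E'
from h import *
go([.49,.107,.133],1.571+.1175);edge()
E
```

```text
t 9.62 pos [0.4903 0.1068 0.1015] F [ 0.2  0.3 -0.4] tq [0.02 0.01 0.03] yhead 1.687 tilt [0.0004 0.    ]
shift [  0.3   0.2 -31.5] drz -0.001
-0.06 209 [201, 195, 211] rows165.. [85, 84, 84, 83, 83, 83, 81, 81, 80, 80, 80, 80, 81, 80, 79, 81, 97, 111, 115, 115, 115, 115, 115, 115, 115, 115, 114, 114, 113, 113]
-0.03 267 [200, 194, 211] rows165.. [84, 83, 82, 82, 81, 81, 81, 81, 80, 80, 80, 80, 80, 79, 79, 83, 103, 111, 114, 115, 113, 114, 114, 114, 114, 114, 114, 113, 114, 113]
0.05 420 [200, 194, 211] rows165.. [79, 79, 79, 79, 78, 79, 78, 78, 76, 77, 77, 77, 77, 77, 81, 98, 109, 113, 114, 114, 113, 114, 114, 113, 113, 113, 114, 113, 113, 113]
0.08 477 [200, 194, 211] rows165.. [81, 81, 81, 81, 80, 80, 80, 81, 80, 80, 78, 78, 78, 78, 87, 107, 113, 115, 116, 116, 116, 115, 115, 114, 114, 113, 113, 113, 114, 114]
```

Request:
{"name": "send_rows", "arguments": {"xyz": [[0, 0, 0.5], [0, 0, 1], [0, 0, 1.5], [0, 0, 2], [0, 0, 2.5], [0, 0, 3], [0, 0, 3.5], [0, 0, 4], [0, 0, 4], [0, 0, 4]], "dr": [[0, 0, 0], [0, 0, 0], [0, 0, 0], [0, 0, 0], [0, 0, 0], [0, 0, 0], [0, 0, 0], [0, 0, 0], [0, 0, 0], [0, 0, 0]]}}

```text
time: 10.5
position: [0.4902, 0.1068, 0.0976]
tool_rot: [-0.182, 3.136, -0.0]
ft_force: [-0.9, -0.4, 0.7]
grip_width: 0.009
grip_force: 0.3
```

```bash
python3 - <<'E'
from h import *
go([.49,.107,.133],1.571+.1175);edge()
E
```

```text
t 10.5 pos [0.4902 0.1068 0.0976] F [-0.9 -0.4  0.7] tq [ 0.02  0.01 -0.01] yhead 1.687 tilt [0.0001 0.    ]
shift [  0.1   0.2 -35.4] drz -0.001
-0.06 207 [203, 197, 214] rows165.. [86, 85, 84, 83, 82, 83, 82, 81, 81, 80, 80, 80, 80, 80, 80, 82, 100, 111, 115, 115, 115, 116, 115, 115, 115, 115, 114, 114, 114, 114]
-0.03 266 [203, 197, 214] rows165.. [84, 84, 83, 82, 82, 82, 82, 81, 81, 80, 80, 80, 80, 80, 80, 85, 105, 112, 114, 114, 114, 114, 114, 114, 114, 114, 114, 114, 114, 114]
0.05 422 [203, 197, 214] rows165.. [80, 79, 79, 79, 78, 79, 78, 78, 77, 78, 77, 77, 78, 77, 81, 101, 111, 114, 114, 114, 113, 114, 114, 113, 113, 114, 113, 113, 113, 113]
0.08 481 [203, 196, 214] rows165.. [81, 82, 81, 81, 81, 80, 79, 80, 79, 79, 79, 78, 78, 78, 89, 107, 113, 116, 116, 115, 115, 115, 115, 114, 114, 113, 114, 114, 115, 115]
```

Request:
{"name": "send_rows", "arguments": {"xyz": [[0, 0, 0.5], [0, 0, 1], [0, 0, 1.5], [0, 0, 2], [0, 0, 2.5], [0, 0, 3], [0, 0, 3], [0, 0, 3], [0, 0, 3], [0, 0, 3]], "dr": [[0, 0, 0], [0, 0, 0], [0, 0, 0], [0, 0, 0], [0, 0, 0], [0, 0, 0], [0, 0, 0], [0, 0, 0], [0, 0, 0], [0, 0, 0]]}}

```text
time: 11.38
position: [0.4901, 0.1068, 0.0959]
tool_rot: [0.182, -3.136, -0.001]
ft_force: [-4.1, -1.5, 10.3]
grip_width: 0.004
grip_force: 5.0
```

The cover is shut against the rim, with about 10 N on the tip at TCP z 0.096, so the closed tips sit about 20 mm behind the TCP. I'll lift off and step back so the wrist camera can see both slots.

Request:
{"name": "send_rows", "arguments": {"xyz": [[0, 0, -5], [0, 0, -25], [0, 0, -60], [0, 0, -90], [-25, 0, -110], [-50, 0, -110], [-75, 0, -110], [-75, 0, -110], [-75, 0, -110], [-75, 0, -110]], "dr": [[0, 0, 0], [0, 0, 0], [0, 0, 0], [0, 0, 0], [0, 0, 0], [0, 0, 0], [0, 0, 0], [0, 0, 0], [0, 0, 0], [0, 0, 0]]}}

```text
time: 12.22
position: [0.5638, 0.1153, 0.204]
tool_rot: [0.182, -3.135, 0.001]
ft_force: [0.1, -0.4, 0.1]
grip_width: 0.005
grip_force: 0.0
```

```bash
python3 - <<'E'
from h import *
go([.56,.115,.2],1.571+.1175)
KM=cam('wrist');w=get_image('wrist')[:,:,::-1].copy();cv2.imwrite('pics/w4raw.png',w)
for n,y in(('L',.08),('R',-.08)):
    p=proj(KM,[-.045,y,.122]);print(n,p);cv2.circle(w,tuple(p.astype(int).tolist()),4,(0,0,255),-1)
    for a in np.linspace(0,6.28,40):
        q=proj(KM,[-.045+.04*np.cos(a),y+.04*np.sin(a),.14]);cv2.circle(w,tuple(q.astype(int).tolist()),1,(0,255,255),-1)
cv2.line(w,*[tuple(proj(KM,[-.105,y,.116]).astype(int).tolist()) for y in(-.143,.143)],(255,0,255),1)
cv2.imwrite('pics/w4.png',w)
E
```

```text
t 12.22 pos [0.5638 0.1153 0.204 ] F [ 0.1 -0.4  0.1] tq [ 0.    0.05 -0.  ] yhead 1.687 tilt [-0.0017 -0.0007]
shift [3.8 0.2 4. ] drz -0.002
L [431.3806113  141.27493671]
R [219.73060916 141.75257668]
```

View pics/w4.png

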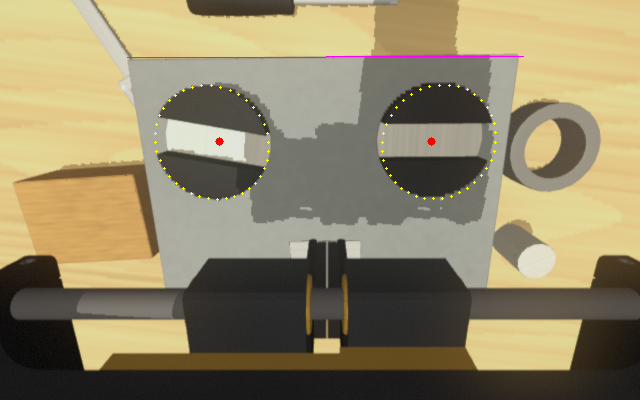

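The wrist view shows the cover shut. The left slot is level at row 140, centred near (433,140), for an angle of about 0. The right slot is centred near (216,142) and tilted about 0.17 rad. Next I'll go above the left slot with the jaws at 40 mm.

Request:
{"name": "send_rows", "arguments": {"xyz": [[12, 20, 0], [24, 40, 0], [36, 60, 0], [46, 78.5, 0], [46, 78.5, 10], [46, 78.5, 20], [46, 78.5, 30], [46, 78.5, 34], [46, 78.5, 34], [46, 78.5, 34]], "dr": [[0, 0, 0], [0, 0, 0], [0, 0, 0], [0, 0, 0], [0, 0, 0], [0, 0, 0], [0, 0, 0], [0, 0, 0], [0, 0, 0], [0, 0, 0]], "jaw": 40}}

```text
time: 13.1
position: [0.51, 0.187, 0.1702]
tool_rot: [0.18, -3.136, 0.001]
ft_force: [0.4, 0.3, 0.4]
grip_width: 0.454
grip_force: 0.0
```

```bash
python3 - <<'E'
from h import *
go([.509,.188,.15],1.571+.1175)
w=get_image('wrist')[:,:,::-1].copy()
s=get_image('scene')[115:215,270:430,::-1]
cv2.imwrite('pics/w5.png',np.hstack([cv2.resize(w,(400,250)),cv2.resize(s,(400,250))]))
E
```

```text
t 13.1 pos [0.51   0.187  0.1702] F [0.4 0.3 0.4] tq [ 0.02  0.04 -0.02] yhead 1.685 tilt [-0.0006 -0.0007]
shift [ 0.9  1.1 20.2] drz -0.003
```

View pics/w5.png

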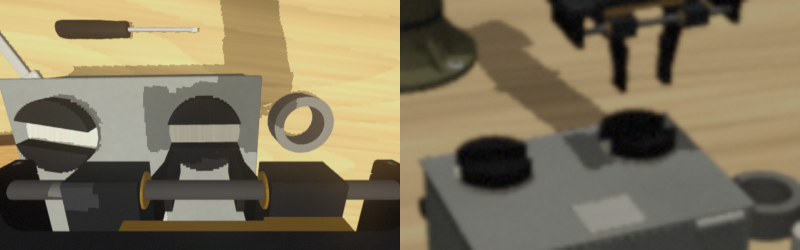

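The fingers straddle the left button's axis, well above it and aligned along the slot. I'll descend to just above the cheeks and then into the slot.

Request:
{"name": "send_rows", "arguments": {"xyz": [[1, 1, 6], [1, 1, 12], [1, 1, 18], [1, 1, 24], [1, 1, 30], [1, 1, 36], [1, 1, 42], [1, 1, 45], [1, 1, 47], [1, 1, 49]], "dr": [[0, 0, 0], [0, 0, 0], [0, 0, 0], [0, 0, 0], [0, 0, 0], [0, 0, 0], [0, 0, 0], [0, 0, 0], [0, 0, 0], [0, 0, 0]]}}

```text
time: 14.03
position: [0.5088, 0.189, 0.1215]
tool_rot: [-0.182, 3.136, 0.0]
ft_force: [0.3, 0.4, -0.0]
grip_width: 0.459
grip_force: 0.0
```

Request:
{"name": "send_rows", "arguments": {"xyz": [[0, 0, 1], [0, 0, 2], [0, 0, 3], [0, 0, 4], [0, 0, 5], [0, 0, 6], [0, 0, 7], [0, 0, 8], [0, 0, 9], [0, 0, 10]], "dr": [[0, 0, 0], [0, 0, 0], [0, 0, 0], [0, 0, 0], [0, 0, 0], [0, 0, 0], [0, 0, 0], [0, 0, 0], [0, 0, 0], [0, 0, 0]]}}

```text
time: 14.87
position: [0.5081, 0.1891, 0.1115]
tool_rot: [0.183, -3.135, -0.0]
ft_force: [-4.7, -0.5, 3.9]
grip_width: 0.461
grip_force: 2.5
```

Request:
{"name": "send_rows", "arguments": {"xyz": [[0.5, 0, 0], [1, 0, 0], [1.5, 0, 0], [2, 0, 0], [2, 0, 1], [2, 0, 1.5], [2, 0, 2], [2, 0, 2.5], [2, 0, 3], [2, 0, 3]], "dr": [[0, 0, 0], [0, 0, 0], [0, 0, 0], [0, 0, 0], [0, 0, 0], [0, 0, 0], [0, 0, 0], [0, 0, 0], [0, 0, 0], [0, 0, 0]]}}

```text
time: 15.7
position: [0.5068, 0.1888, 0.1085]
tool_rot: [-0.182, 3.136, -0.0]
ft_force: [0.0, 0.6, 0.2]
grip_width: 0.46
grip_force: 0.0
```

```bash
python3 -c "
from h import *
go([.509,.188,.104],1.571+.1175)"
```

```text
t 15.7 pos [0.5068 0.1888 0.1085] F [0.  0.6 0.2] tq [0.03 0.05 0.01] yhead 1.687 tilt [ 0.0001 -0.0001]
shift [-2.1 -1.   4.5] drz -0.002
```

Free again and about 11 mm deep. I'll go a little deeper and start turning clockwise.

Request:
{"name": "send_rows", "arguments": {"xyz": [[0, 0, 1.5], [0, 0, 3], [0, 0, 3], [0, 0, 3], [0, 0, 3], [0, 0, 3], [0, 0, 3], [0, 0, 3], [0, 0, 3], [0, 0, 3]], "dr": [[0, 0, 0], [0, 0, 0], [0, 0, 0.08], [0, 0, 0.16], [0, 0, 0.24], [0, 0, 0.32], [0, 0, 0.4], [0, 0, 0.48], [0, 0, 0.56], [0, 0, 0.64]]}}

```text
time: 16.53
position: [0.5074, 0.1886, 0.1053]
tool_rot: [0.818, 3.032, -0.0]
ft_force: [2.6, -0.3, -3.7]
grip_width: 0.46
grip_force: 2.9
```

```bash
python3 -c "
from h import *
go([.509,.188,.104],1.571+.1175-1.571)"
```

```text
t 16.53 pos [0.5074 0.1886 0.1053] F [ 2.6 -0.3 -3.7] tq [-0.04 -0.58  0.19] yhead 1.044 tilt [ 0.0014 -0.0004]
shift [-1.7  0.3  1.3] drz 0.926
```

Request:
{"name": "send_rows", "arguments": {"xyz": [[0, 0, 0], [0, 0, 0], [0, 0, 0], [0, 0, 0], [0, 0, 0], [0, 0, 0], [0, 0, 0], [0, 0, 0], [0, 0, 0], [0, 0, 0]], "dr": [[0, 0, 0.09], [0, 0, 0.18], [0, 0, 0.27], [0, 0, 0.36], [0, 0, 0.45], [0, 0, 0.54], [0, 0, 0.63], [0, 0, 0.72], [0, 0, 0.81], [0, 0, 0.88]]}}

```text
time: 17.37
position: [0.5085, 0.1872, 0.1054]
tool_rot: [2.032, 2.391, 0.001]
ft_force: [4.7, -3.3, -3.4]
grip_width: 0.457
grip_force: 3.6
```

```bash
python3 -c "
from h import *
go([.509,.188,.104],1.571+.1175-1.571)"
```

```text
t 17.37 pos [0.5085 0.1872 0.1054] F [ 4.7 -3.3 -3.4] tq [-0.72 -1.07  0.17] yhead 0.162 tilt [ 0.0034 -0.002 ]
shift [0.7 0.6 1.4] drz 0.045
```

Request:
{"name": "send_rows", "arguments": {"xyz": [[0, 0, 0], [0, 0, 0], [0, 0, 0], [0, 0, 0], [0, 0, 0], [0, 0, 0], [0, 0, 0], [0, 0, 0], [0, 0, 0], [0, 0, 0]], "dr": [[0, 0, 0.02], [0, 0, 0.04], [0, 0, 0.06], [0, 0, 0.08], [0, 0, 0.1], [0, 0, 0.12], [0, 0, 0.14], [0, 0, 0.15], [0, 0, 0.15], [0, 0, 0.15]]}}

```text
time: 18.2
position: [0.5085, 0.1869, 0.1054]
tool_rot: [2.196, 2.24, 0.0]
ft_force: [5.2, -3.4, -2.9]
grip_width: 0.459
grip_force: 20.2
```

```bash
python3 -c "
from h import *
go([.509,.188,.104],1.571+.1175-1.571)"
```

```text
t 18.2 pos [0.5085 0.1869 0.1054] F [ 5.2 -3.4 -2.9] tq [-0.81 -0.99  1.18] yhead 0.02 tilt [ 0.0037 -0.0034]
shift [1.1 0.5 1.4] drz -0.098
```

The left fastener is at its stop, with torque up to 1.2 N m. I'll relax the turn and lift out.

Request:
{"name": "send_rows", "arguments": {"xyz": [[0, 0, 0], [0, 0, 0], [0, 0, 0], [0, 0, -5], [0, 0, -10], [0, 0, -20], [0, 0, -30], [0, 0, -45], [0, 0, -60], [0, 0, -60]], "dr": [[0, 0, -0.04], [0, 0, -0.08], [0, 0, -0.1], [0, 0, -0.1], [0, 0, -0.1], [0, 0, -0.1], [0, 0, -0.1], [0, 0, -0.1], [0, 0, -0.1], [0, 0, -0.1]]}}

```text
time: 19.03
position: [0.509, 0.19, 0.1699]
tool_rot: [2.087, 2.346, 0.011]
ft_force: [0.6, -0.5, 0.8]
grip_width: 0.456
grip_force: 0.0
```

```bash
python3 -c "
from h import *
go([.527,.029,.165],1.518)"
```

```text
t 19.03 pos [0.509  0.19   0.1699] F [ 0.6 -0.5  0.8] tq [-0.12  0.    0.03] yhead 0.117 tilt [0.0057 0.004 ]
shift [-162.    -0.9    4.4] drz -1.401
```

Request:
{"name": "send_rows", "arguments": {"xyz": [[-20, 0, 0], [-40, 0, 0], [-60, 0, 0], [-80, 0, 0], [-100, 0, 0], [-120, 0, 0], [-140, -1, 0], [-162, -1, 0], [-162, -1, 0], [-162, -1, 0]], "dr": [[0, 0, -0.12], [0, 0, -0.24], [0, 0, -0.36], [0, 0, -0.48], [0, 0, -0.6], [0, 0, -0.72], [0, 0, -0.84], [0, 0, -0.96], [0, 0, -1.08], [0, 0, -1.2]]}}

```text
time: 19.87
position: [0.5249, 0.0261, 0.166]
tool_rot: [0.394, 3.116, 0.001]
ft_force: [0.2, 0.5, 0.5]
grip_width: 0.463
grip_force: 0.0
```

Request:
{"name": "send_rows", "arguments": {"xyz": [[0, 0, 0], [0, 0, 0], [0, 0, 0], [0, 0, 0], [0, 0, 0], [0, 0, 0], [0, 0, 0], [0, 0, 0], [0, 0, 0], [0, 0, 0]], "dr": [[0, 0, -0.1], [0, 0, -0.2], [0, 0, -0.2], [0, 0, -0.2], [0, 0, -0.2], [0, 0, -0.2], [0, 0, -0.2], [0, 0, -0.2], [0, 0, -0.2], [0, 0, -0.2]]}}

```text
time: 20.7
position: [0.5247, 0.0278, 0.1657]
tool_rot: [0.085, 3.14, 0.0]
ft_force: [-0.2, -0.1, -0.2]
grip_width: 0.459
grip_force: 0.0
```

```bash
python3 -c "
from h import *
go([.527,.029,.121],1.518)"
```

```text
t 20.7 pos [0.5247 0.0278 0.1657] F [-0.2 -0.1 -0.2] tq [0.04 0.03 0.01] yhead 1.517 tilt [0.0001 0.    ]
shift [-2.3  1.3 44.7] drz -0.001
```

Request:
{"name": "send_rows", "arguments": {"xyz": [[-2, 1, 6], [-2, 1, 12], [-2, 1, 18], [-2, 1, 24], [-2, 1, 30], [-2, 1, 36], [-2, 1, 41], [-2, 1, 43], [-2, 1, 44], [-2, 1, 45]], "dr": [[0, 0, 0], [0, 0, 0], [0, 0, 0], [0, 0, 0], [0, 0, 0], [0, 0, 0], [0, 0, 0], [0, 0, 0], [0, 0, 0], [0, 0, 0]]}}

```text
time: 21.53
position: [0.5268, 0.0286, 0.1206]
tool_rot: [0.085, 3.14, 0.0]
ft_force: [0.3, -0.6, 0.2]
grip_width: 0.462
grip_force: 0.0
```

Request:
{"name": "send_rows", "arguments": {"xyz": [[0, 0, 1], [0, 0, 2], [0, 0, 3], [0, 0, 4], [0, 0, 5], [0, 0, 6], [0, 0, 7], [0, 0, 8], [0, 0, 9], [0, 0, 10]], "dr": [[0, 0, 0], [0, 0, 0], [0, 0, 0], [0, 0, 0], [0, 0, 0], [0, 0, 0], [0, 0, 0], [0, 0, 0], [0, 0, 0], [0, 0, 0]]}}

```text
time: 22.37
position: [0.5267, 0.0287, 0.1105]
tool_rot: [0.084, 3.14, 0.0]
ft_force: [-0.3, -0.2, -0.2]
grip_width: 0.457
grip_force: 0.0
```

```bash
python3 -c "
from h import *
go([.527,.029,.105],1.518)"
```

```text
t 22.37 pos [0.5267 0.0287 0.1105] F [-0.3 -0.2 -0.2] tq [ 0.01  0.05 -0.01] yhead 1.517 tilt [0.0001 0.0001]
shift [-0.3  0.3  5.5] drz -0.001
```

Free entry. Now deeper, then turn.

Request:
{"name": "send_rows", "arguments": {"xyz": [[0, 0, 2], [0, 0, 4], [0, 0, 5], [0, 0, 5], [0, 0, 5], [0, 0, 5], [0, 0, 5], [0, 0, 5], [0, 0, 5], [0, 0, 5]], "dr": [[0, 0, 0], [0, 0, 0], [0, 0, 0.08], [0, 0, 0.16], [0, 0, 0.24], [0, 0, 0.32], [0, 0, 0.4], [0, 0, 0.48], [0, 0, 0.56], [0, 0, 0.64]]}}

```text
time: 23.2
position: [0.5272, 0.0284, 0.1054]
tool_rot: [1.073, 2.951, -0.0]
ft_force: [1.5, -1.1, -2.0]
grip_width: 0.459
grip_force: 2.8
```

Request:
{"name": "send_rows", "arguments": {"xyz": [[0, 0, 0], [0, 0, 0], [0, 0, 0], [0, 0, 0], [0, 0, 0], [0, 0, 0], [0, 0, 0], [0, 0, 0], [0, 0, 0], [0, 0, 0]], "dr": [[0, 0, 0.08], [0, 0, 0.16], [0, 0, 0.24], [0, 0, 0.32], [0, 0, 0.4], [0, 0, 0.48], [0, 0, 0.56], [0, 0, 0.64], [0, 0, 0.7], [0, 0, 0.72]]}}

```text
time: 24.03
position: [0.5274, 0.0281, 0.1055]
tool_rot: [2.042, 2.385, 0.0]
ft_force: [2.0, -1.3, -2.6]
grip_width: 0.46
grip_force: 2.9
```

```bash
python3 -c "
from h import *
go([.527,.029,.105],.1175)"
```

```text
t 24.03 pos [0.5274 0.0281 0.1055] F [ 2.  -1.3 -2.6] tq [-0.41 -0.57  0.13] yhead 0.155 tilt [ 0.0015 -0.0011]
shift [ 1.  -0.2  0.5] drz 0.038
```

Request:
{"name": "send_rows", "arguments": {"xyz": [[0, 0, 0], [0, 0, 0], [0, 0, 0], [0, 0, 0], [0, 0, 0], [0, 0, 0], [0, 0, 0], [0, 0, 0], [0, 0, 0], [0, 0, 0]], "dr": [[0, 0, 0.02], [0, 0, 0.04], [0, 0, 0.06], [0, 0, 0.08], [0, 0, 0.1], [0, 0, 0.12], [0, 0, 0.14], [0, 0, 0.15], [0, 0, 0.15], [0, 0, 0.15]]}}

```text
time: 24.87
position: [0.5271, 0.028, 0.1057]
tool_rot: [2.208, 2.232, -0.001]
ft_force: [4.6, -4.0, -3.6]
grip_width: 0.464
grip_force: 24.9
```

```bash
python3 -c "
from h import *
go([.527,.029,.105],.1175)"
```

```text
t 24.87 pos [0.5271 0.028  0.1057] F [ 4.6 -4.  -3.6] tq [-1.01 -1.    1.46] yhead 0.011 tilt [ 0.0009 -0.0022]
shift [ 1.  -0.1  0.7] drz -0.107
```

The right fastener is at its stop too. I'll relax the turn, lift, and back off to check.

Request:
{"name": "send_rows", "arguments": {"xyz": [[0, 0, 0], [0, 0, 0], [0, 0, 0], [0, 0, -5], [0, 0, -10], [0, 0, -20], [0, 0, -35], [0, 0, -55], [0, 0, -80], [0, 0, -110]], "dr": [[0, 0, -0.04], [0, 0, -0.08], [0, 0, -0.1], [0, 0, -0.1], [0, 0, -0.1], [0, 0, -0.1], [0, 0, -0.1], [0, 0, -0.1], [0, 0, -0.1], [0, 0, -0.1]]}}

```text
time: 25.7
position: [0.5257, 0.0289, 0.2167]
tool_rot: [-2.099, -2.335, 0.002]
ft_force: [0.0, -0.4, -0.0]
grip_width: 0.459
grip_force: 0.0
```

Request:
{"name": "send_rows", "arguments": {"xyz": [[-30, 0, -30], [-60, 0, -60], [-90, 0, -60], [-120, 0, -60], [-150, 0, -60], [-180, 0, -60], [-210, 0, -60], [-240, 0, -60], [-240, 0, -60], [-240, 0, -60]], "dr": [[0, 0, 0], [0, 0, 0], [0, 0, 0], [0, 0, 0], [0, 0, 0], [0, 0, 0], [0, 0, 0], [0, 0, 0], [0, 0, 0], [0, 0, 0]]}}

```text
time: 26.53
position: [0.5517, -0.212, 0.2765]
tool_rot: [2.105, 2.332, -0.0]
ft_force: [-0.0, 0.3, 0.2]
grip_width: 0.456
grip_force: 0.0
```

```bash
python3 - <<'E'
from h import *
go([.527,.029,.2],.1175)
a=get_image('top')[140:265,190:375,::-1]
cv2.imwrite('pics/fin.png',cv2.resize(a,None,fx=4,fy=4,interpolation=2))
E
```

```text
t 26.53 pos [ 0.5517 -0.212   0.2765] F [-0.   0.3  0.2] tq [-0.07  0.04 -0.03] yhead 0.102 tilt [ 0.0001 -0.0004]
shift [242.3   0.   76.4] drz -0.015
```

View pics/fin.png

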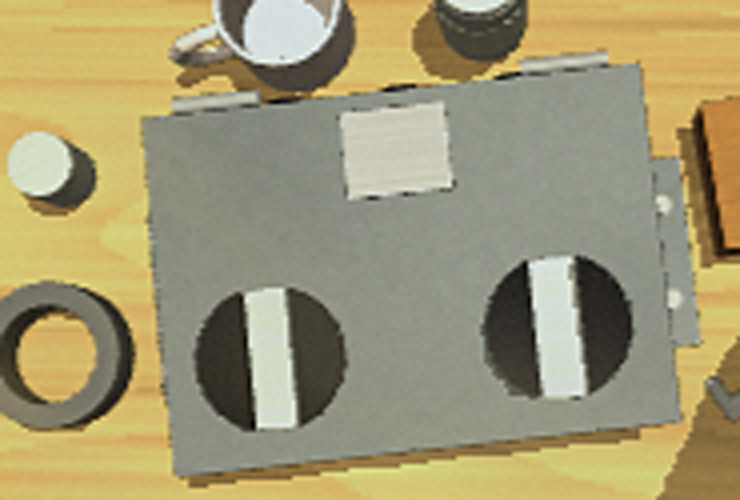

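The final view shows the cover flat and both slots parallel to the box's x axis (at about (271,360) and (558,327) in the crop). The loose things in view have not moved.

```bash
python3 -c "
from bench import *
print(close_job())"
```

```text
the job is handed in; nothing more can be done
None
```

The cover is shut, both fasteners are turned clockwise to their stops, and the arm is clear. I handed the job in at about 26.5 s of the 56 s; no verdict was returned.

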